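Close a bottle with a snap cap in the bench fixture

ROBOT

A 6-joint arm with a two-finger parallel gripper is mounted at the origin on the work surface. World frame = base frame: x ahead of the robot, y to its left, z up, the work surface at z = 0. Lengths are in mm, angles in rad, forces in N, time in s.
With the tool pointing down it reaches from about 400 to 825 mm from the base axis. Payload 7 kg.
Tool frame: the origin (TCP) lies at the very end of the fingers, on their centre line; the grasp point (between the pads) lies 19 mm behind it; z points along the fingers, y is the direction in which the jaws open and shut (so a half turn about z gives the same grasp; the last joint's range is limited). The gripper opens to 88 mm and grips with 3 to 60 N. Pads are 19 mm wide; open, the fingers measure 130 mm over their backs; the gripper's body (78 mm by 193 mm) begins 47 mm behind the grasp point.
Start: joints at [1.575, 0.359, 0.012, 0, -1.224, -0.288], TCP at [189.013, 647.973, 226.561] pointing down, gripper open.
Joint ranges: [-3.07, 3.07], [-1.43, 2.12], [-1.02, 1.25], [-3.03, 1.67], [-3.05, -0], [-3.03, 3.03]. Speed limits (rad/s): [2.39, 2.39, 3.01, 3.14, 3.14, 3.14].

INTERFACE

Orientations are given as a unit quaternion [x, y, z, w].
In Python, from plant import bot gives the robot as it stands. Calls block until the motion is done:
- bot.move_ptp(position, orientation): joint-space move of the TCP to a pose.
- bot.line_to(position, velocity=150, ori=None): straight line of the TCP; ori=None keeps the orientation; velocity is the mean speed in mm/s.
- bot.move_joints(angles): joint-space move.
- bot.move_gripper(opening, force=None): finger opening in mm; force is the grip in N (None keeps the last); returns when the fingers have stopped.
- bot.pause(seconds).
- bot.solve_ik(position, orientation): joint angles nearest the present ones, or None.
- bot.read_state(): the state.
- bot.camera(name): name is "scene" or "top" or "wrist"; returns the picture (384x512x3 uint8, red, green, blue); there is no depth.
- bot.get_calibration(name): a dict with "fx", "fy", "cx", "cy" (pixels), "view" (4x4, takes a point from world to camera coordinates); the wrist camera has in their place "T_tool_cam" (4x4, takes a point from camera to tool coordinates, whose origin is the TCP and whose axes are the flange's). Camera axes: x right, y up, looking along -z (the intrinsics and any distortion apply to the point x, -y, -z); pixel columns grow to the right and rows downward; lengths in mm; the calibration is good to about 2 mm. A picture is of the moment at which its call begins: read the wrist's pose just before it. get_calibration takes no time and is no camera call.
A pose or a line that the arm cannot do raises bot.Unreachable and nothing moves.
- bot.close_job(): hands the job in, once; it reports no verdict.
The state is a dict: "t": time; "joint_pos": joint angles; "qvel": joint speeds; "tau": joint torques, N m; "tcp_pos": TCP position; "eef_rot": TCP orientation; "contact_force": force on the tool from outside, world axes, zero at the start; "moment": the same for the moment, N m; "width": finger opening in mm.
Only numpy, scipy, OpenCV 4.12 (cv2) and the standard library are available. Lean on these libraries where they do the work, as an engineer would, in place of code of your own. Each camera call takes 0.05 s, during which the arm holds its last target.

TASK

Slide the jaw of the bench fixture up until it holds the open amber bottle home in the V-block, and lock it there by turning its wing knob clockwise until tight. Then press the small white snap cap that lies on the table onto the bottle's neck until it clicks, and keep pressing after the click until it is fully home. Leave the other things on the table where they are, and finish while still holding the cap pressed down as hard as it took to snap it on: do not let go.

Things in the scene. Friction and masses are not known exactly. Their poses are not given: they have to be found in the camera images.
- fixture: Bench fixture fixed to the table: aluminium base plate 110 x 280 x 12 mm (its own x, y, z; spans y -135 to +145 mm), origin at the underside below the plate's middle, z up. At its +y end stands a grey 90 degree V-block, open towards -y, top 54 mm above the table; two guide rails run along y on the other half and carry the jaw.
- v_seat (a point): Point on the base plate's top (12 mm above the table) where the middle of the bottle's foot lies when the bottle is home in the V; 75 mm along +y from the fixture's origin.
- jaw (a joint): Sliding jaw's travel in m along the fixture's +y, towards the bottle and the V-block: 0 fully back (starts 0 to 0.020), 0.036 end of the rails; it holds the bottle home in the V at about 0.032. Slides with about 2 N (plus 15 N per m/s) while the knob is loose; locked once the knob is tight. Push it by its knob.
- jaw_face (a point): Middle of the jaw's black nylon face (46 x 26 mm, upright, looking along the fixture's +y), 80 mm ahead of the knob's axis, 40.5 mm above the table; the jaw's top edge is 55.5 mm above the table.
- knob (a joint): Wing knob's angle in rad, growing clockwise seen from above: at 0 the wing lies across the slide (along the fixture's x) and the jaw is free; it starts 0 to 0.25. Its screw presses a brake shoe on the base plate from about 0.5 on, the jaw is locked from 1.1 on, and it stops at 1.6. Takes about 0.1 N m, rising to 0.2 N m as it tightens; stays where it is left.
- knob_grip (a point): On the axis (vertical) of the black wing knob on the jaw, in the middle of the wing's height, 63 mm above the table; this point turns with the knob: its x axis lies along the wing. The wing is 52 mm long, 14 mm thick, 22 mm high (52 to 74 mm above the table); below it, a 14 mm radius boss tops out 40.5 mm above the table.
- bottle: The open amber glass bottle in the fixture: 52 mm diameter, 95 mm tall, about 0.2 kg; straight sides to 58 mm, shoulder to 72 mm, neck 22 mm across with a snap bead of 28 mm at 86 mm height, tapering to 19 mm at the rim. Origin: middle of the foot, z up. Starts standing loose on the base plate 2 to 5 mm short of the V; the jaw's push slides it home.
- bottle_rim (a point): Middle of the bottle's mouth, 95 mm above the bottle's foot.
- cap: The snap cap: small round white plastic cap with ribbed skirt, 38 mm outer diameter, 24 mm tall, 32 g, lying open side down on the table. Origin in the middle of its lower (open) edge, z up. Springy tabs inside it snap over the neck's bead. Home, its inner top rests on the bottle's rim and its lower edge is 74 mm above the bottle's foot.
- cap_top (a point): Middle of the cap's flat top, 24 mm above its lower edge; home, it is 3 mm above the bottle's rim. On the way down the tabs meet the bead 9 mm before home, resistance grows to about 10 N at 3.5 mm before home, drops to almost nothing at the click, then the cap lands firmly on the rim. It centres itself from up to 2 mm off.
- bottle_b: Bystander: finished amber bottle with its cap on, 52 mm diameter, 98 mm tall, standing beside the fixture; origin in the middle of its foot.
- bottle_c: Bystander: a second finished bottle like bottle_b, standing beside it.
- jar_lid: Bystander: flat white jar lid, 62 mm diameter, 14 mm high (wider and lower than the cap), lying on the table; origin in the middle of its underside.
- tape_roll: Bystander: roll of brown packing tape lying flat, 90 mm diameter, 48 mm high, hole 70 mm; origin in the middle of its underside.
- tub: Bystander: open white plastic tub, rim 94 mm diameter, 75 mm high; origin in the middle of its underside.
- box_knife: Bystander: grey box knife lying flat, 150 x 24 x 20 mm; origin in the middle of its underside.
Not all that is in view belongs to the job. What is shaped like the bottle but black or red is not meant.

How it is judged:
By the outcome, as a careful person would: the job done as asked, in the order asked, and still so for the second after the job is handed in, while the arm keeps its last pose, push and grip.
It also fails if it takes over 58 s, if anything falls off the work surface, if the arm or the gripper's body presses on something with over 40 N, if the wrist force passes 120 N, or if a joint passes its speed limit or range.

## Working session

There is one attempt and no reset: what is moved stays moved. The work goes in short steps, each a Python script; the robot and the scene stay as the last script left them, time stands still between calls to the robot, and variables do not carry over. Pictures are saved under pics/ and viewed, and the job is handed in when it is done.

```bash
ls; mkdir -p pics
python3 - <<'E'
from plant import bot
import cv2, numpy as np
s=bot.read_state(); print({k:np.round(v,3).tolist() for k,v in s.items()})
for n in ["scene","top","wrist"]:
    im=bot.camera(n); cv2.imwrite(f"pics/{n}0.png",im[:,:,::-1])
    c=bot.get_calibration(n); print(n,{k:np.round(v,4).tolist() for k,v in c.items()})
E
```

```text
pics
{'t': 0.0, 'joint_pos': [1.575, 0.359, 0.011, -0.0, -1.224, -0.288], 'qvel': [-0.001, 0.0, 0.0, -0.002, -0.0, -0.001], 'tau': [-0.0, -58.272, 29.305, 6.997, 0.007, -0.0], 'tcp_pos': [188.901, 647.493, 225.615], 'eef_rot': [0.99, -0.142, -0.0, 0.001], 'contact_force': [-0.79, 0.411, 0.03], 'moment': [0.003, -0.016, 0.014], 'width': 87.816}
scene {'fx': 437.2476, 'fy': 437.2476, 'cx': 257.3625, 'cy': 187.9543, 'view': [[0.8649, 0.5018, -0.0093, -439.7386], [-0.3317, 0.5855, 0.7397, 75.2213], [0.3766, -0.6367, 0.6729, -1523.6199], [0.0, 0.0, 0.0, 1.0]]}
top {'fx': 473.6238, 'fy': 473.6238, 'cx': 267.0789, 'cy': 198.1979, 'view': [[0.0121, -0.9999, 0.011, 22.2311], [0.9952, 0.0131, 0.0969, -511.8317], [-0.097, 0.0098, 0.9952, -1279.7939], [0.0, 0.0, 0.0, 1.0]]}
wrist {'fx': 288.9331, 'fy': 288.9331, 'cx': 258.2087, 'cy': 194.7878, 'T_tool_cam': [[-0.0005, 0.9573, 0.289, 77.2914], [1.0, 0.0007, -0.0004, 0.8146], [-0.0006, 0.289, -0.9573, -158.44], [0.0, 0.0, 0.0, 1.0]]}
```

View pics/scene0.png

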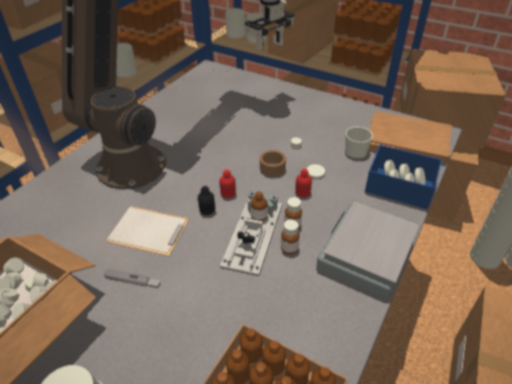

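View pics/top0.png

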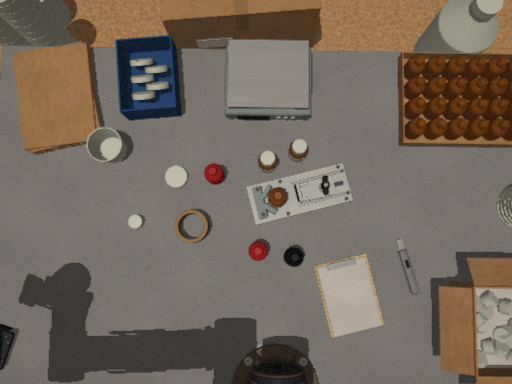

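View pics/wrist0.png

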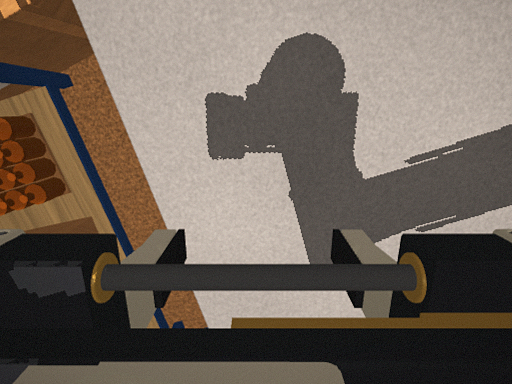

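Candidates for the cap, in the top view: the small white disc at (135,221), the jar lid at (176,177, wider), the caps on bottle_b and bottle_c at (268,157) and (299,149), and the white pieces in the blue bin at about (150,75). The description (38 mm, lying on the table) fits (135,221). For the bottle: the amber one in the fixture at (278,197), not the red ones at (214,173) and (258,250) or the black one at (293,256).

```bash
cat > h.py <<'E'
import numpy as np, cv2
from plant import bot
from scipy.spatial.transform import Rotation as R
def ray(name,uv,state=None):
    c=bot.get_calibration(name); u,v=uv
    d=np.array([(u-c["cx"])/c["fx"],-(v-c["cy"])/c["fy"],-1.0])
    if name=="wrist":
        T=np.array(c["T_tool_cam"]); 
        Rt=R.from_quat(state["eef_rot"]).as_matrix(); p=np.array(state["tcp_pos"])
        o=Rt@T[:3,3]+p; d=Rt@T[:3,:3]@d
    else:
        V=np.array(c["view"]); o=-V[:3,:3].T@V[:3,3]; d=V[:3,:3].T@d
    return o,d/np.linalg.norm(d)
def onplane(name,uv,z,state=None):
    o,d=ray(name,uv,state); return o+d*(z-o[2])/d[2]
def proj(name,P,state=None):
    c=bot.get_calibration(name); P=np.asarray(P,float)
    if name=="wrist":
        T=np.array(c["T_tool_cam"]); Rt=R.from_quat(state["eef_rot"]).as_matrix(); p=np.array(state["tcp_pos"])
        q=T[:3,:3].T@(Rt.T@(P-p)-T[:3,3])
    else:
        V=np.array(c["view"]); q=V[:3,:3]@P+V[:3,3]
    return np.array([c["cx"]+c["fx"]*q[0]/-q[2], c["cy"]-c["fy"]*q[1]/-q[2]])
def blob(mask,near,maxd=25):
    n,l,st,ce=cv2.connectedComponentsWithStats(mask.astype(np.uint8))
    best=None
    for i in range(1,n):
        if st[i,4]<15: continue
        d=np.hypot(*(ce[i]-near))
        if d<maxd and (best is None or st[i,4]>best[1]): best=(ce[i],st[i,4],st[i,:4],l==i)
    return best
def down(yaw):
    """tool z down; tool y axis at angle yaw in world xy"""
    y=np.array([np.cos(yaw),np.sin(yaw),0]); z=np.array([0,0,-1.]); x=np.cross(y,z)
    return R.from_matrix(np.c_[x,y,z]).as_quat()
E
python3 - <<'E'
from h import *
im=cv2.imread("pics/top0.png")
hsv=cv2.cvtColor(im,cv2.COLOR_BGR2HSV)
for near in [(135,221),(176,177),(268,157),(299,149)]:
    u,v=near; print(near,hsv[v,u],im[v,u])
w=(hsv[:,:,1]<60)&(hsv[:,:,2]>170)
for near,z in [((135,221),24),((176,177),14),((268,157),98),((299,149),98)]:
    b=blob(w,near); 
    if b: print(near,b[0].round(1),b[1],b[2],onplane("top",b[0],z).round(1))
# plate corners rough
for uv in [(248,187),(347,165),(352,196),(257,223)]: print(uv,onplane("top",uv,12).round(1))
big=cv2.resize(im[140:240,230:370],None,fx=5.5,fy=5.5,interpolation=cv2.INTER_CUBIC); cv2.imwrite("pics/fix_zoom.png",big)
big=cv2.resize(im[150:260,100:220],None,fx=5,fy=5,interpolation=cv2.INTER_CUBIC); cv2.imwrite("pics/cap_zoom.png",big)
E
```

```text
(135, 221) [ 23  29 192] [170 187 192]
(176, 177) [ 26  28 190] [169 187 190]
(268, 157) [ 25  30 187] [165 183 187]
(299, 149) [ 24  29 187] [166 183 187]
(135, 221) [134.5 221.1] 131 [128 215  13  13] [443.9 390.6  24. ]
(176, 177) [175.4 176.2] 351 [165 166  21  21] [570.8 284.6  14. ]
(268, 157) [267.1 157.5] 141 [261 151  13  14] [611.4  30.6  98. ]
(299, 149) [299.1 145.7] 135 [293 140  13  13] [644.1 -53.2  98. ]
(248, 187) [543.4  82.1  12. ]
(347, 165) [ 609.3 -194.5   12. ]
(352, 196) [ 522.  -208.1   12. ]
(257, 223) [443.4  55.6  12. ]
```

View pics/fix_zoom.png

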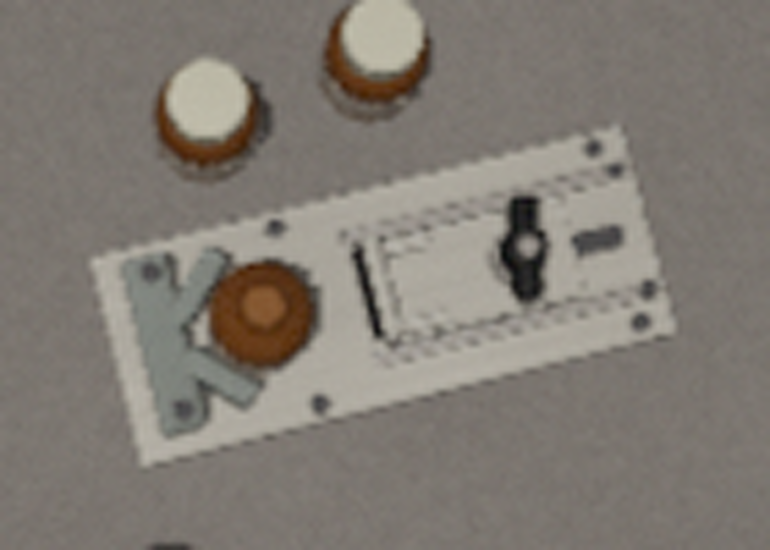

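View pics/cap_zoom.png

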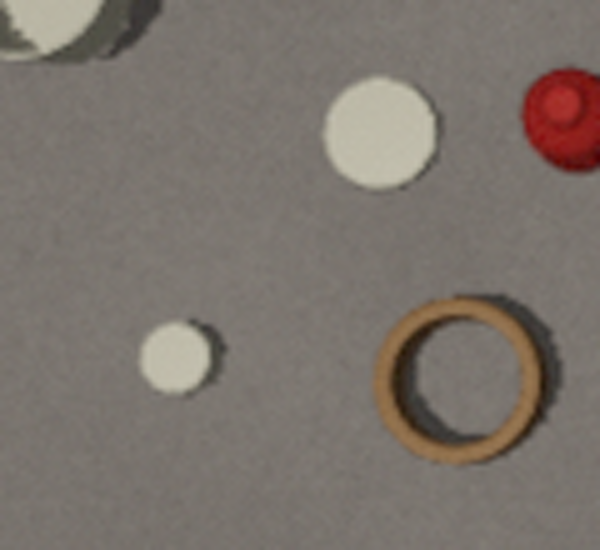

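The zoomed view shows the fixture plate with the V-block at its left (world +y) end. The open bottle's rim is at zoom (265,305), the knob at (524,248) and the jaw face at (368,292). The cap at (135,221) measures 13 px, about 36 mm, against 21 px, about 58 mm, for the jar lid, so the choice is confirmed. I'll fit the fixture next and go to a hover for a wrist view.

```bash
cat > fixfit.py <<'E'
from h import *
def fit_plate(im_bgr):
    hsv=cv2.cvtColor(im_bgr,cv2.COLOR_BGR2HSV)
    g=im_bgr.astype(int)
    m=(hsv[:,:,2]>140)&(hsv[:,:,1]<50)
    m[:150]=0; m[235:]=0; m[:,:235]=0; m[:,365:]=0
    n,l,st,ce=cv2.connectedComponentsWithStats(m.astype(np.uint8))
    i=1+np.argmax(st[1:,4]); mm=(l==i).astype(np.uint8)
    cs,_=cv2.findContours(mm,cv2.RETR_EXTERNAL,cv2.CHAIN_APPROX_NONE)
    hull=cv2.convexHull(np.vstack(cs))
    pts=np.array([onplane("top",p[0],12)[:2] for p in hull],np.float32)
    return pts,cv2.minAreaRect(pts),st[i]
if __name__=="__main__":
    im=cv2.imread("pics/top0.png")
    pts,r,st=fit_plate(im); print(r,st); print(cv2.boxPoints(r).round(1))
    hsv=cv2.cvtColor(im,cv2.COLOR_BGR2HSV)
    m=(hsv[:,:,2]<50); b=blob(m,(325,185),15); print(b[:3], onplane("top",b[0],74).round(1))
    ys,xs=np.where(b[3]); W=np.array([onplane("top",(x,y),74)[:2] for x,y in zip(xs,ys)],np.float32); print(cv2.minAreaRect(W))
    # amber bottle
    m=((hsv[:,:,0]<20)&(hsv[:,:,1]>150)); b=blob(m,(278,197),12); print(b[:3])
    z=np.array([278.2-0.3,195.0]); 
    uv=((265+.5)/5.5-.5+230,(305+.5)/5.5-.5+140); print("rim",uv,onplane("top",uv,107).round(1))
E
python3 fixfit.py
```

```text
((528.4983520507812, -60.301300048828125), (110.30189514160156, 279.8814392089844), 14.920256614685059) [ 246  163  107   62 2641]
[[ 439.2   60.7]
 [ 511.2 -209.7]
 [ 617.8 -181.3]
 [ 545.8   89.1]]
(array([324.45333333, 185.09333333]), np.int32(75), array([321, 176,   8,  18], dtype=int32)) [ 543.7 -123.    74. ]
((545.3953857421875, -123.17158508300781), (18.652652740478516, 45.655975341796875), 89.97726440429688)
(array([277.14624506, 196.56521739]), np.int32(253), array([269, 188,  18,  18], dtype=int32))
rim (277.77272727272725, 195.04545454545456) [512.   2. 107.]
```

Plate fit: 110.3 x 279.9 mm, where 110 x 280 is given. The fixture origin is about (529.8,-65.1), the bottle rim is about 5 mm short of the seat with no lateral error, and the knob sits about 60 mm behind the origin. These all agree with the description. Next I'll check the IK options and hover over the knob.

```bash
cat >> h.py <<'E'
FY=np.array([-0.2573,0.9663]); FX=np.array([0.9663,0.2573]); FO=np.array([529.8,-65.1])
PHI=np.arctan2(FX[1],FX[0])
def fix(p): 
    d=np.asarray(p)[:2]-FO; return np.array([d@FX,d@FY])
def unfix(x,y): return FO+x*FX+y*FY
E
python3 - <<'E'
from h import *
for extra in (0,np.pi):
  for th in (0.2,1.65):
    yaw=PHI+np.pi/2-th+extra
    k=unfix(0,-60 if th<1 else -31)
    for z in (190,48):
        q=bot.solve_ik([*k,z],down(yaw)); print(extra,th,z,None if q is None else np.round(q,2))
for yaw in (0,np.pi/2,np.pi,-np.pi/2):
    print(yaw,np.round(bot.solve_ik([443.9,390.6,3],down(yaw)),2), np.round(bot.solve_ik([510.5,7.4,100],down(yaw)),2))
print("tool y now",R.from_quat(bot.read_state()["eef_rot"]).as_matrix()[:,1].round(2))
E
```

```text
0 0.2 190 [ 0.13  0.2  -0.3   0.   -1.07 -1.64]
0 0.2 48 [ 0.13  0.35 -0.46  0.   -0.76 -1.64]
0 1.65 190 None
0 1.65 48 None
3.141592653589793 0.2 190 [ 0.13  0.2  -0.3   0.   -1.07  1.5 ]
3.141592653589793 0.2 48 [ 0.13  0.35 -0.46  0.   -0.76  1.5 ]
3.141592653589793 1.65 190 [ 0.18  0.18 -0.33  0.   -1.07 -0.  ]
3.141592653589793 1.65 48 [ 0.18  0.33 -0.49  0.   -0.74 -0.  ]
0 [ 1.05  0.46 -0.43  0.   -0.69  2.09] [ 0.4   0.21 -0.52  0.   -0.84  2.74]
1.5707963267948966 [ 1.05  0.46 -0.43 -0.   -0.69 -2.62] [ 0.4   0.21 -0.52  0.   -0.84 -1.97]
3.141592653589793 [ 1.05  0.46 -0.43  0.   -0.69 -1.05] [ 0.4   0.21 -0.52  0.   -0.84 -0.4 ]
-1.5707963267948966 [ 1.05  0.46 -0.43  0.   -0.69  0.52] [ 0.4   0.21 -0.52  0.   -0.84  1.17]
tool y now [-0.28 -0.96  0.  ]
```

Run:
```python
from h import *
k=unfix(0,-60)
bot.move_ptp([*k,190],down(PHI+np.pi/2-0.2+np.pi))
s=bot.read_state(); im=bot.camera("wrist"); cv2.imwrite("pics/w1.png",im[:,:,::-1])
import pickle; pickle.dump(s,open("w1.pkl","wb"))
print(s["t"],np.round(s["tcp_pos"],1),np.round(s["joint_pos"],2),np.round(s["contact_force"],2),np.round(s["moment"],3),s["width"])
for n,P in [("knobtop",[*k,74]),("rim",[*unfix(0,69.4),107]),("vseat",[*unfix(0,75),107])]: print(n,proj("wrist",P,s).round(1))
```

```text
3.1333 [ 545.5 -122.6  190. ] [ 0.13  0.2  -0.3   0.   -1.07  1.5 ] [-0.61  0.04  1.  ] [-0.025 -0.031 -0.017] 87.40446332946665
knobtop [258.2 189.4]
rim [117.7 226.7]
vseat [111.8 227.9]
```

View pics/w1.png

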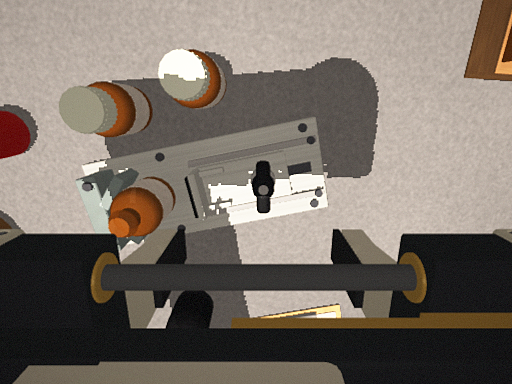

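The wrist view shows the knob wing upright at (263,187), the jaw face at (192,197), the open bottle's neck and rim at about (122,226), and bottle_b and bottle_c at (95,108) and (190,75). I'll measure the knob and rim here and compare them with the top view.

Run:
```python
from h import *
import pickle
s=pickle.load(open("w1.pkl","rb")); im=cv2.imread("pics/w1.png")
hsv=cv2.cvtColor(im,cv2.COLOR_BGR2HSV)
m=(hsv[:,:,2]<60)
b=blob(m,(263,187),20); print("wing",b[:3])
ys,xs=np.where(b[3]); r=cv2.minAreaRect(np.c_[xs,ys].astype(np.float32)); print(r)
W=np.array([onplane("wrist",(x,y),74,s)[:2] for x,y in zip(xs,ys)],np.float32); rr=cv2.minAreaRect(W); print("world rect",rr, fix(rr[0]).round(1))
bx=cv2.boxPoints(rr); e=[bx[1]-bx[0],bx[2]-bx[1]]; e=max(e,key=lambda v:np.hypot(*v)); a=np.arctan2(e[1],e[0]); print("theta",((PHI-a+np.pi/2)%np.pi)-np.pi/2)
big=cv2.resize(im[140:260,80:310],None,fx=3.4,fy=3.4,interpolation=cv2.INTER_CUBIC); cv2.imwrite("pics/w1z.png",big)
```

```text
wing (array([262.65454545, 185.49090909]), np.int32(715), array([252, 161,  22,  52], dtype=int32))
((262.5, 186.5), (51.0, 21.0), 90.0)
world rect ((547.7819213867188, -127.20210266113281), (52.09193801879883, 20.644283294677734), 4.3132452964782715) [  1.4 -64.6]
theta 0.18495485783226107
```

View pics/w1z.png

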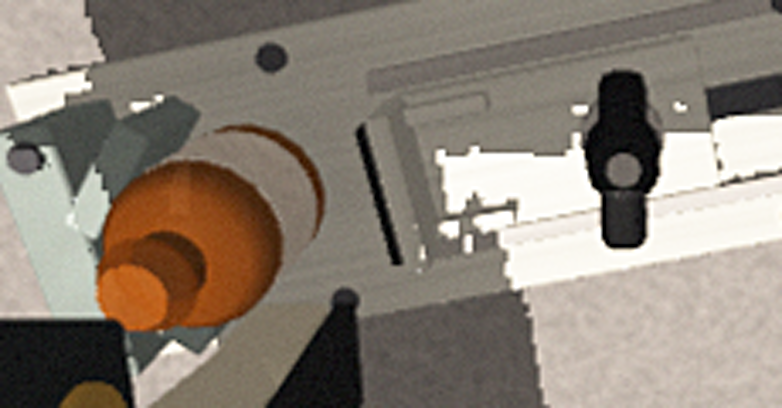

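Run:
```python
from h import *
k=unfix(0.5,-63)
bot.move_gripper(52)
bot.line_to([*k,120],150,down(PHI+np.pi/2-0.19+np.pi))
bot.line_to([*k,48],100)
s=bot.read_state(); print("pre",s["t"],np.round(s["tcp_pos"],1),np.round(s["contact_force"],2),np.round(s["moment"],3))
bot.move_gripper(5,40)
s=bot.read_state(); print("grip",s["t"],np.round(s["tcp_pos"],1),np.round(s["contact_force"],2),np.round(s["moment"],3),s["width"])
for n in ("wrist","scene"):
    im=bot.camera(n); cv2.imwrite(f"pics/{n}2.png",im[:,:,::-1])
print(fix(s["tcp_pos"]))
```

```text
pre 5.4667 [ 547.1 -125.8   48.6] [-0.28 -0.92  0.62] [-0.008 -0.044 -0.016]
grip 6.0833 [ 546.4 -126.    48.2] [-1.2  -0.4   3.86] [-0.375  0.369  0.009] 21.129327394499995
[  0.39326296 -63.10144965]
```

View pics/wrist2.png

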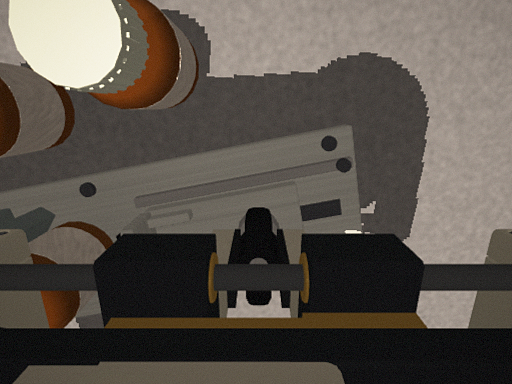

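The width is 21 mm rather than 14, with a moment I don't expect. I'll re-read the settled state and look closer.

Run:
```python
from h import *
s=bot.read_state(); print("grip",s["t"],np.round(s["tcp_pos"],2),np.round(s["contact_force"],2),np.round(s["moment"],3),s["width"], np.round(s["qvel"],3))
im=cv2.imread("pics/scene2.png"); p=proj("scene",[*unfix(0,-63),60]); print(p)
u,v=p.astype(int); a=cv2.resize(im[v-70:v+50,u-80:u+80],None,fx=5,fy=5,interpolation=cv2.INTER_CUBIC); cv2.imwrite("pics/scene2z.png",a)
im=cv2.imread("pics/wrist2.png"); a=cv2.resize(im[190:335,170:350],None,fx=4,fy=4,interpolation=cv2.INTER_CUBIC); cv2.imwrite("pics/wrist2z.png",a)
```

```text
grip 6.1833 [ 546.46 -125.98   48.21] [-1.19 -1.27  3.46] [-0.453  0.457 -0.059] 21.124271235090465 [ 0.002  0.001 -0.001  0.    -0.001  0.   ]
[245.95023511 237.35714698]
```

View pics/scene2z.png

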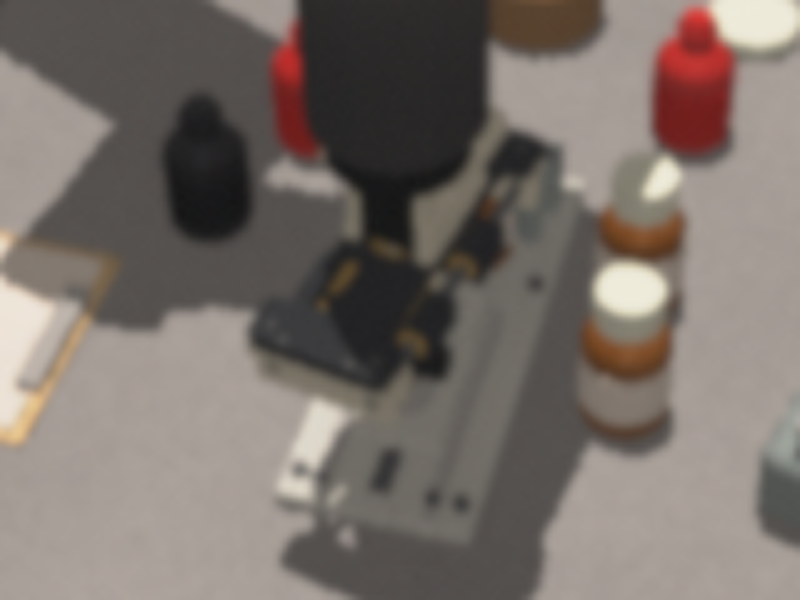

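View pics/wrist2z.png

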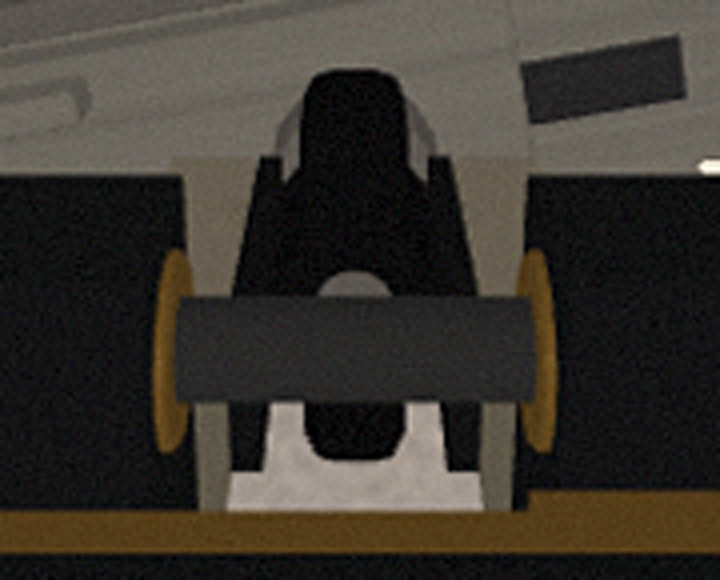

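The close view shows a round central hub, about 21 mm wide, on the wing between the pads. The pads are centred on that hub, so 21 mm is right. The small forces explain the moment at the wrist's lever. Now I'll push along +y and watch the force.

Run:
```python
from h import *
s0=bot.read_state(); z=48
def st(tag):
    s=bot.read_state(); f=np.array(s["contact_force"])-0
    print(tag,round(s["t"],2),"fix",fix(s["tcp_pos"]).round(2),"z",round(s["tcp_pos"][2],1),"Ffx %.1f Ffy %.1f Fz %.1f"%(f[:2]@FX,f[:2]@FY,f[2]),"M",np.round(s["moment"],2),"w %.2f"%s["width"]); return f[:2]@FY,f[:2]@FX
st("start")
x0=0.4
bot.line_to([*unfix(x0,-48),z],60); st("-48")
bot.line_to([*unfix(x0,-37),z],60); st("-37")
for y in np.arange(-36,-26,1.0):
    bot.line_to([*unfix(x0,y),z],20); fy,fx=st("%.0f"%y)
    if fy<-14: break
im=bot.camera("wrist"); cv2.imwrite("pics/wrist3.png",im[:,:,::-1])
```

```text
start 6.18 fix [  0.43 -63.12] z 48.2 Ffx -1.5 Ffy -0.9 Fz 3.5 M [-0.45  0.46 -0.06] w 21.12
-48 6.58 fix [  0.41 -47.4 ] z 48.2 Ffx -1.6 Ffy 2.2 Fz 6.0 M [ 0.46  0.89 -0.07] w 21.04
-37 6.92 fix [  0.43 -36.56] z 48.2 Ffx -2.2 Ffy 2.2 Fz 6.0 M [0.45 1.   0.03] w 20.99
-36 7.17 fix [  0.43 -36.01] z 48.2 Ffx -1.7 Ffy -1.0 Fz 5.7 M [-0.27  0.8   0.02] w 21.21
-35 7.42 fix [  0.44 -35.27] z 48.2 Ffx -1.8 Ffy -2.4 Fz 5.4 M [-0.88  0.6  -0.04] w 21.15
-34 7.67 fix [  0.41 -34.35] z 48.2 Ffx -2.1 Ffy -1.6 Fz 5.8 M [-1.12  0.53 -0.05] w 21.14
-33 7.92 fix [  0.41 -33.38] z 48.2 Ffx -2.7 Ffy -2.8 Fz 5.2 M [-1.24  0.53 -0.02] w 21.04
-32 8.17 fix [  0.41 -32.49] z 48.2 Ffx -2.7 Ffy -5.2 Fz 4.4 M [-1.88  0.32 -0.06] w 21.09
-31 8.42 fix [  0.42 -31.65] z 48.2 Ffx -2.5 Ffy -5.9 Fz 5.4 M [-2.38  0.13 -0.01] w 21.38
-30 8.67 fix [  0.4 -31.5] z 48.2 Ffx -2.1 Ffy -11.4 Fz 2.7 M [-4.49 -0.46 -0.04] w 20.99
-29 8.92 fix [  0.38 -31.35] z 48.2 Ffx -1.1 Ffy -17.3 Fz 0.4 M [-6.58 -1.15 -0.06] w 21.13
```

The push ran into a hard stop at fixture y = -31.4, where about -31 was expected, and the force grew from 6 to 17 N. So the bottle is home in the V. I'll keep the push on and turn the knob clockwise in steps.

Run:
```python
from h import *
im=bot.camera("wrist"); 
def st(tag):
    s=bot.read_state(); f=np.array(s["contact_force"])
    Rm=R.from_quat(s["eef_rot"]).as_matrix(); yaw=np.arctan2(Rm[1,1],Rm[0,1]); th=(PHI+np.pi/2+np.pi-yaw)%(2*np.pi); th=th-2*np.pi if th>np.pi else th
    print(tag,round(s["t"],2),"fix",fix(s["tcp_pos"]).round(2),"z",round(s["tcp_pos"][2],1),"th %.3f"%th,"Ffx %.1f Ffy %.1f Fz %.1f"%(f[:2]@FX,f[:2]@FY,f[2]),"M",np.round(s["moment"],2),"w %.2f"%s["width"],flush=True); return s
s=st("start"); mz0=s["moment"][2]
p=[*unfix(0.4,-29.2),48]
for th in [0.35,0.5,0.65,0.8,0.95,1.1,1.2,1.3]:
    q=bot.solve_ik(p,down(PHI+np.pi/2-th+np.pi)); bot.move_joints(q); s=st("%.2f"%th)
    if abs(s["moment"][2]-mz0)>0.6: break
s=bot.read_state(); im=bot.camera("wrist"); cv2.imwrite("pics/wrist4.png",im[:,:,::-1])
```

```text
start 9.02 fix [  0.38 -31.34] z 48.2 th 0.190 Ffx -0.9 Ffy -18.6 Fz 0.7 M [-6.57 -1.09 -0.05] w 20.72
0.35 9.29 fix [  0.38 -31.36] z 48.2 th 0.351 Ffx -1.0 Ffy -17.3 Fz 1.9 M [-6.15 -0.92 -0.08] w 20.94
0.50 9.56 fix [  0.38 -31.34] z 48.2 th 0.501 Ffx -2.0 Ffy -16.7 Fz 1.2 M [-6.1  -0.86 -0.14] w 20.69
0.65 9.82 fix [  0.38 -31.34] z 48.2 th 0.651 Ffx -2.4 Ffy -16.6 Fz 2.3 M [-5.96 -0.86 -0.1 ] w 21.18
0.80 10.09 fix [  0.38 -31.33] z 48.2 th 0.801 Ffx -1.4 Ffy -16.6 Fz 0.8 M [-6.01 -0.85 -0.07] w 21.05
0.95 10.36 fix [  0.36 -31.31] z 48.2 th 0.951 Ffx -1.4 Ffy -16.9 Fz 1.3 M [-5.93 -0.94 -0.06] w 21.10
1.10 10.62 fix [  0.37 -31.31] z 48.2 th 1.101 Ffx -2.1 Ffy -16.2 Fz 1.9 M [-5.89 -0.88 -0.09] w 20.92
1.20 10.88 fix [  0.38 -31.3 ] z 48.2 th 1.200 Ffx -1.1 Ffy -16.8 Fz 2.3 M [-5.79 -0.81 -0.11] w 20.91
1.30 11.12 fix [  0.38 -31.3 ] z 48.2 th 1.300 Ffx -1.5 Ffy -16.0 Fz 2.3 M [-5.8  -0.85 -0.07] w 21.07
```

View pics/wrist4.png

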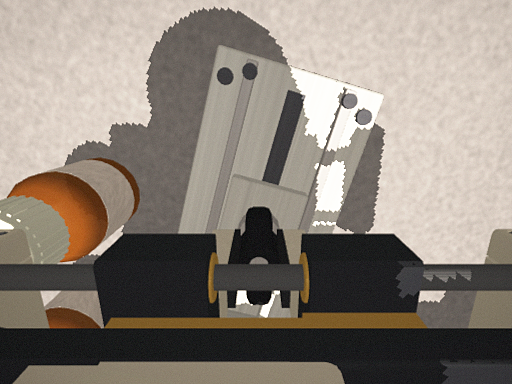

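The wing still lies along the tool's x axis in the view (258, 210–305), so it turned with the gripper to about 1.3. I'll continue to the stop.

Run:
```python
from h import *
def st(tag):
    s=bot.read_state(); f=np.array(s["contact_force"])
    Rm=R.from_quat(s["eef_rot"]).as_matrix(); yaw=np.arctan2(Rm[1,1],Rm[0,1]); th=(PHI+np.pi/2+np.pi-yaw)%(2*np.pi); th=th-2*np.pi if th>np.pi else th
    print(tag,round(s["t"],2),"fix",fix(s["tcp_pos"]).round(2),"th %.3f"%th,"Ffx %.1f Ffy %.1f Fz %.1f"%(f[:2]@FX,f[:2]@FY,f[2]),"M",np.round(s["moment"],2),"w %.2f"%s["width"],"tau6 %.2f"%s["tau"][5],flush=True); return s,th
st("start")
p=[*unfix(0.4,-29.2),48]
for th in [1.4,1.5,1.56,1.62,1.66,1.70,1.74]:
    q=bot.solve_ik(p,down(PHI+np.pi/2-th+np.pi)); bot.move_joints(q); s,t=st("%.2f"%th)
    if abs(s["moment"][2])>0.45 or th-t>0.05: break
im=bot.camera("wrist"); cv2.imwrite("pics/wrist5.png",im[:,:,::-1])
```

```text
start 11.18 fix [  0.36 -31.29] th 1.300 Ffx -2.8 Ffy -16.1 Fz 1.5 M [-5.82 -0.81 -0.09] w 20.91 tau6 -0.02
1.40 11.43 fix [  0.35 -31.31] th 1.400 Ffx -1.5 Ffy -16.5 Fz 2.2 M [-5.8  -0.83 -0.14] w 20.97 tau6 -0.30
1.50 11.68 fix [  0.4  -31.28] th 1.500 Ffx -2.7 Ffy -17.5 Fz 2.4 M [-5.71 -0.88 -0.08] w 20.84 tau6 -0.30
1.56 11.93 fix [  0.39 -31.29] th 1.560 Ffx -1.5 Ffy -16.3 Fz 2.6 M [-5.78 -0.91 -0.04] w 21.12 tau6 -0.19
1.62 12.18 fix [  0.44 -31.27] th 1.620 Ffx -1.3 Ffy -15.2 Fz 2.7 M [-5.68 -0.82  0.14] w 21.25 tau6 -0.37
1.66 12.43 fix [  0.44 -31.09] th 1.659 Ffx -2.2 Ffy -14.0 Fz 1.6 M [-5.16 -0.61  0.37] w 20.89 tau6 -0.53
1.70 12.68 fix [  0.52 -30.72] th 1.699 Ffx -1.7 Ffy -11.5 Fz 3.2 M [-4.2  -0.46  0.35] w 21.31 tau6 -0.51
1.74 12.93 fix [  0.63 -30.3 ] th 1.739 Ffx -1.8 Ffy -8.5 Fz 3.5 M [-3.19 -0.18  0.36] w 20.88 tau6 -0.50
```

View pics/wrist5.png

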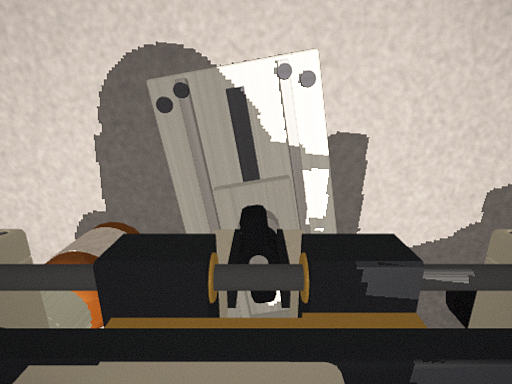

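The torque jumped at 1.60 to 1.62 and levelled off at about 0.36 N m, more than the 0.2 needed, with the pads slipping slightly. That is the knob's end stop, so it is tight. I'll release, lift straight up, and check the knob, jaw and bottle.

Run:
```python
from h import *
import pickle
k=unfix(0.45,-31.3)
bot.move_gripper(56)
s=bot.read_state(); print(s["t"],fix(s["tcp_pos"]).round(2),np.round(s["contact_force"],1))
bot.line_to([*s["tcp_pos"][:2],80],120)
bot.line_to([*k,174],200,down(PHI+np.pi/2-1.62+np.pi))
s=bot.read_state(); im=bot.camera("wrist"); cv2.imwrite("pics/w6.png",im[:,:,::-1]); pickle.dump(s,open("w6.pkl","wb"))
it=bot.camera("top"); cv2.imwrite("pics/t6.png",it[:,:,::-1])
print(s["t"],fix(s["tcp_pos"]).round(2),np.round(s["tcp_pos"],2),np.round(s["contact_force"],1),np.round(s["joint_pos"],2))
print("knob pred",proj("wrist",[*unfix(0.45,-31.3),74],s))
big=cv2.resize(it[140:240,230:370,::-1],None,fx=5.5,fy=5.5,interpolation=cv2.INTER_CUBIC); cv2.imwrite("pics/t6z.png",big)
```

```text
13.7667 [  0.39 -29.18] [-0.8  0.2  0.6]
14.8 [-3.000e-02 -3.111e+01] [537.78 -95.18 173.47] [ 0.7  0.8 -0.5] [ 0.18  0.19 -0.35 -0.   -1.03  0.03]
knob pred [256.25486049 195.41528325]
```

View pics/w6.png

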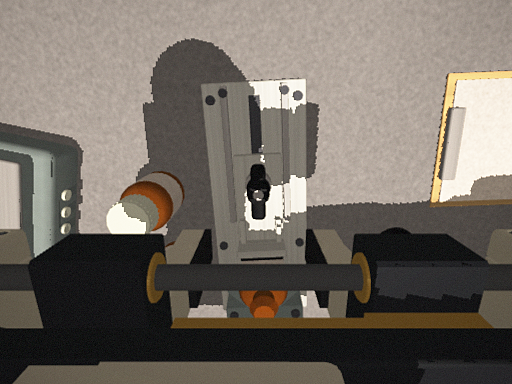

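View pics/t6z.png

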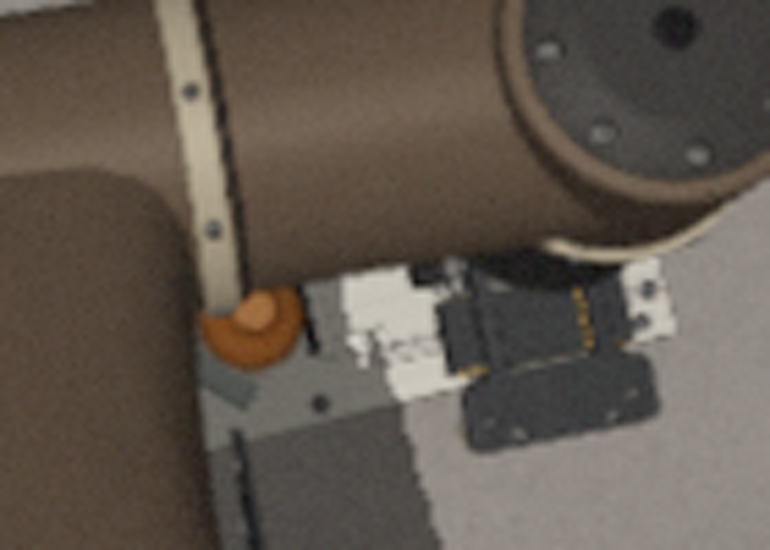

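The wrist view shows the wing along the slide at (259,190), so it turned by about 1.6. The top zoom shows the black jaw face against the bottle at (308,315), and the rim moved about 4 mm to zoom (256,311), home in the V. I'll measure the wing angle and rim from these, and calibrate the wrist view's offset on the knob axis, which the grip fixed.

Run:
```python
from h import *
import pickle
s=pickle.load(open("w6.pkl","rb")); im=cv2.imread("pics/w6.png")
hsv=cv2.cvtColor(im,cv2.COLOR_BGR2HSV)
b=blob(hsv[:,:,2]<60,(259,190),20); print("wing",b[:3])
ys,xs=np.where(b[3]); 
W=np.array([onplane("wrist",(x,y),74,s)[:2] for x,y in zip(xs,ys)],np.float32); rr=cv2.minAreaRect(W); print("rect",rr,"fix",fix(rr[0]).round(2))
vt=np.linalg.svd(W-W.mean(0))[2][0]; a=np.arctan2(vt[1],vt[0]); print("theta",(PHI-a)%np.pi)
a=cv2.resize(im[150:230,220:300],None,fx=7,fy=7,interpolation=cv2.INTER_CUBIC); cv2.imwrite("pics/w6z.png",a)
# plate edges visible in wrist: long edges direction
uv=((256+.5)/5.5-.5+230,(311+.5)/5.5-.5+140); P=onplane("top",uv,107); print("rim now top",np.round(uv,1),P.round(1),fix(P).round(1))
it=cv2.imread("pics/t6.png"); h2=cv2.cvtColor(it,cv2.COLOR_BGR2HSV); print(h2[196,276],h2[202,275])
print("target bottle",unfix(0.3,74.6).round(1))
```

```text
wing (array([257.71180124, 189.94037267]), np.int32(805), array([247, 164,  23,  55], dtype=int32))
rect ((537.4515380859375, -99.02828216552734), (20.40591812133789, 52.28707504272461), 11.389816284179688) fix [ -1.34 -34.75]
theta 1.6111511518591803
rim now top [276.1 196.1] [509.1   6.2 107. ] [-1.6 74.2]
[ 15 154 157] [ 14 192 125]
target bottle [510.9   7.1]
```

View pics/w6z.png

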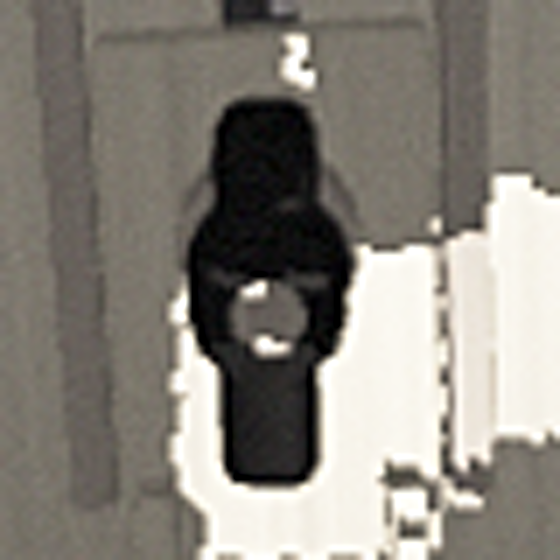

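The wing angle reads 1.61, so it is at the stop. The knob's centre dot at (257.9,194.6) gives the wrist camera's offset. Next: one wrist look at the rim from over the bottle, then a hover over the cap.

Run:
```python
from h import *
import pickle
s=pickle.load(open("w6.pkl","rb"))
true=np.array([*unfix(0.45,-31.3),74]); meas=onplane("wrist",(257.9,194.6),74,s)
Rt=R.from_quat(s["eef_rot"]).as_matrix(); bt=Rt.T@(meas-true); print("bias tool",bt.round(2))
yaw=PHI+np.pi/2-1.62+np.pi
bot.line_to([*unfix(0.3,74.6),206.5],200,down(yaw))
s=bot.read_state(); im=bot.camera("wrist"); cv2.imwrite("pics/w7.png",im[:,:,::-1]); pickle.dump(s,open("w7.pkl","wb"))
print(s["t"],fix(s["tcp_pos"]).round(2),s["tcp_pos"][2])
cv2.imwrite("pics/w7z.png",cv2.resize(im[140:260,180:340,::-1],None,fx=5,fy=5,interpolation=cv2.INTER_CUBIC))
bot.move_ptp([443.9,390.6,124],down(yaw))
s=bot.read_state(); im=bot.camera("wrist"); cv2.imwrite("pics/w8.png",im[:,:,::-1]); pickle.dump(s,open("w8.pkl","wb"))
print(s["t"],np.round(s["tcp_pos"],2),np.round(s["joint_pos"],2),np.round(s["contact_force"],2))
hsv=cv2.cvtColor(im,cv2.COLOR_RGB2HSV)
b=blob((hsv[:,:,1]<60)&(hsv[:,:,2]>150),(257,195),40); print(b[:3] if b else None)
np.save("bias.npy",bt)
```

```text
bias tool [0.79 1.54 0.  ]
15.6 [3.000e-02 7.449e+01] 205.93414479250433
17.125 [444.46 389.75 124.27] [ 1.05  0.31 -0.31  0.   -0.95 -0.84] [ 0.6  -0.59 -0.77]
None
```

View pics/w7z.png

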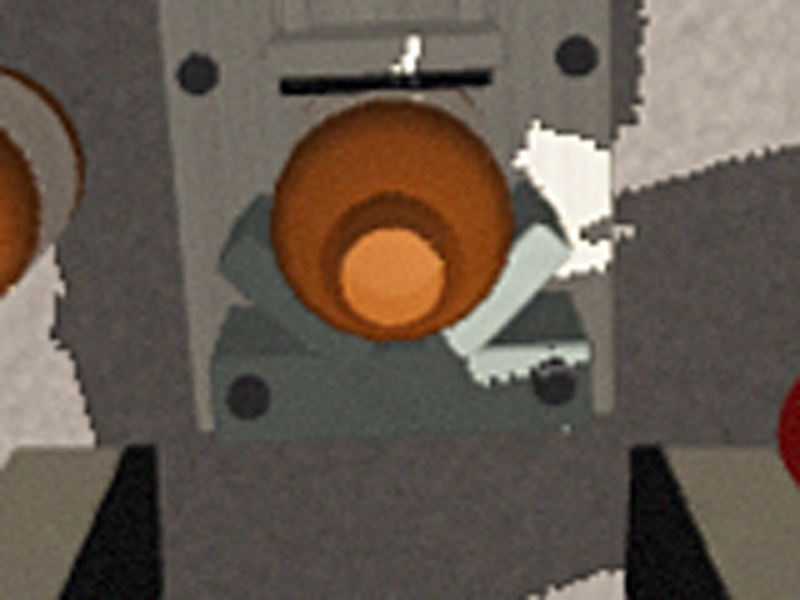

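View pics/w8.png

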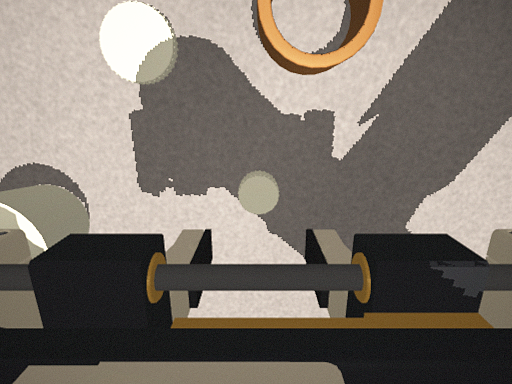

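The rim is at zoom (393,277), i.e. px (258.2,195.0), centred on the seat with the jaw face bar against the bottle. In w8 the cap is at (258,192), with the lid at (140,42) and the tape at (320,25), so this is the right one. Now I'll measure the rim and cap with the bias removed.

Run:
```python
from h import *
import pickle
bt=np.load("bias.npy")
s7=pickle.load(open("w7.pkl","rb")); s8=pickle.load(open("w8.pkl","rb"))
def corr(uv,z,s):
    P=onplane("wrist",uv,z,s); Rt=R.from_quat(s["eef_rot"]).as_matrix(); return P-Rt@bt
im=cv2.imread("pics/w7.png"); hsv=cv2.cvtColor(im,cv2.COLOR_BGR2HSV); 
b=blob((hsv[:,:,0]<20)&(hsv[:,:,1]>120)&(hsv[:,:,2]>185),(258,195),8); print("rim blob",b[:3] if b else None)
P=corr((258.2,195.0),107,s7); print("rim",P.round(2),fix(P).round(2))
if b: P=corr(b[0],107,s7); print("rim b",P.round(2),fix(P).round(2))
im=cv2.imread("pics/w8.png"); hsv=cv2.cvtColor(im,cv2.COLOR_BGR2HSV); print(hsv[192,258],hsv[180,235],hsv[192,300],hsv[215,262])
m=(hsv[:,:,2]>110)&(hsv[:,:,1]>40)&(hsv[:,:,0]>20)&(hsv[:,:,0]<45); b=blob(m,(258,192),10); print("cap",b[:3] if b else None)
if b:
    cs,_=cv2.findContours(b[3].astype(np.uint8),cv2.RETR_EXTERNAL,cv2.CHAIN_APPROX_NONE); print(cv2.fitEllipse(cs[0]),cv2.minEnclosingCircle(cs[0]))
a=cv2.resize(im[160:225,215:305],None,fx=8,fy=8,interpolation=cv2.INTER_CUBIC); cv2.imwrite("pics/w8z.png",a)
```

```text
rim blob (array([258.       , 194.8556701]), np.int32(291), array([249, 186,  19,  19], dtype=int32))
rim [510.83   6.93 107.  ] [ 0.2  74.48]
rim b [511.04   6.83 107.  ] [ 0.38 74.34]
[ 24  43 182] [  8  28 108] [ 15  33 108] [23 32 96]
cap (array([258.0075543 , 191.79225685]), np.int32(1059), array([238, 170,  41,  44], dtype=int32))
((257.9761657714844, 191.91854858398438), (39.17204666137695, 41.96088790893555), 11.42636775970459) ((258.62744140625, 191.813720703125), 21.856969833374023)
```

View pics/w8z.png

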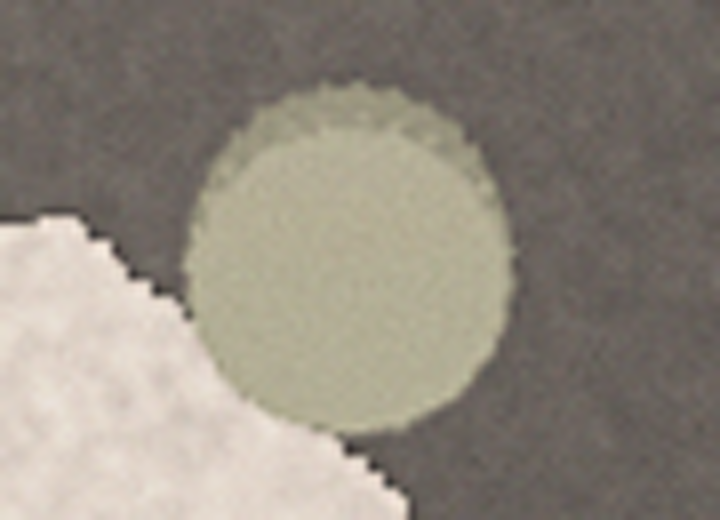

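Run:
```python
from h import *
import pickle
bt=np.load("bias.npy"); s8=pickle.load(open("w8.pkl","rb"))
P=onplane("wrist",(258.4,194.6),24,s8)-R.from_quat(s8["eef_rot"]).as_matrix()@bt; print("cap",P.round(2))
# cross-check with top camera (443.9,390.6)
c=P[:2]
off=np.array([443.9,390.6])-s8["tcp_pos"][:2]; print("free-air offset",off.round(2))
bot.move_gripper(66)
bot.line_to([*c,40],150)
s=bot.read_state(); e=c-np.array(s["tcp_pos"][:2]); print("err",e.round(2))
bot.line_to([*(c+e),3.0],60)
s=bot.read_state(); print("down",s["t"],np.round(s["tcp_pos"],2),np.round(s["contact_force"],2))
bot.move_gripper(20,55)
s=bot.read_state(); print("grip",s["t"],np.round(s["tcp_pos"],2),np.round(s["contact_force"],2),np.round(s["moment"],2),s["width"])
im=bot.camera("wrist"); cv2.imwrite("pics/w9.png",im[:,:,::-1])
```

```text
cap [444.54 389.81  24.  ]
free-air offset [-0.56  0.85]
err [-0.35 -0.45]
down 19.1167 [444.27 389.41   2.93] [-0.23 -0.56  0.15]
grip 19.7167 [444.27 389.46   3.2 ] [-0.85 -0.    1.93] [ 0.01  0.22 -0.03] 37.026262576705086
```

View pics/w9.png

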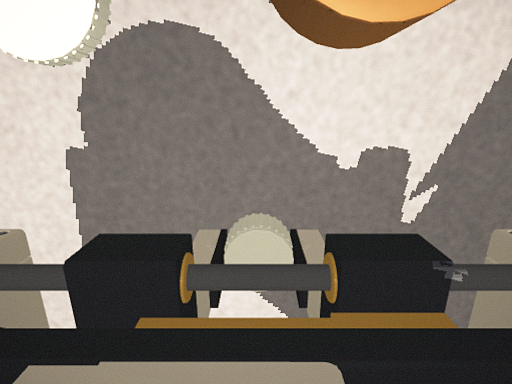

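The cap is gripped: width 37 mm, and it is centred between the pads at (258,240). I'll lift it, carry it over the bottle and look.

Run:
```python
from h import *
s=bot.read_state()
bot.line_to([*s["tcp_pos"][:2],150],180)
yaw=PHI+np.pi/2-1.62+np.pi
t=np.array([511.0,6.6])
bot.line_to([*t,150],220,down(yaw))
bot.line_to([*t,126],100)
bot.pause(0.2)
s=bot.read_state(); e=t-np.array(s["tcp_pos"][:2])
print(s["t"],np.round(s["tcp_pos"],2),"err",e.round(2),np.round(s["contact_force"],2),np.round(s["moment"],2),s["width"])
im=bot.camera("scene"); cv2.imwrite("pics/s10.png",im[:,:,::-1])
im2=bot.camera("wrist"); cv2.imwrite("pics/w10.png",im2[:,:,::-1])
u,v=proj("scene",[511,7,107]).astype(int); print(u,v)
cv2.imwrite("pics/s10z.png",cv2.resize(im[v-60:v+60,u-80:u+80,::-1],None,fx=5,fy=5,interpolation=cv2.INTER_CUBIC))
```

```text
23.2417 [511.42   6.83 126.62] err [-0.42 -0.23] [-0.4  -0.24 -0.41] [ 0.04 -0.07 -0.  ] 37.445447978510735
259 191
```

View pics/s10z.png

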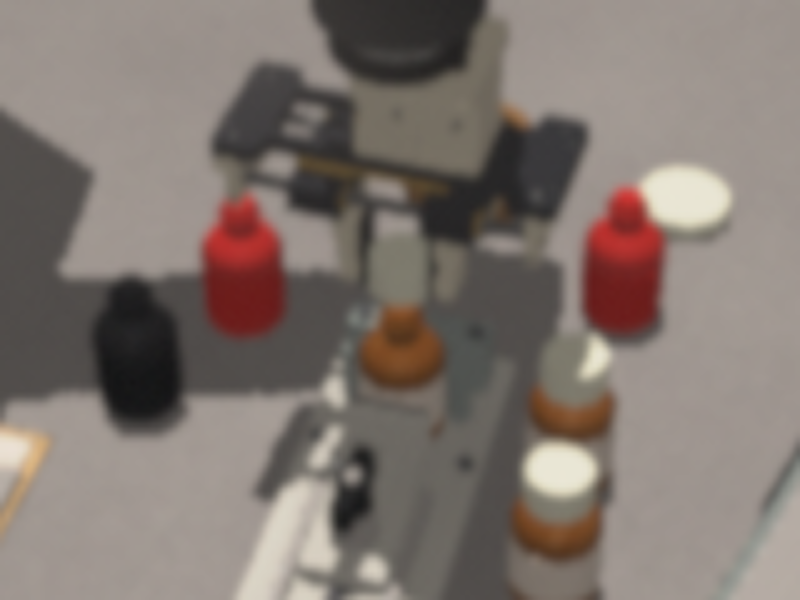

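View pics/w10.png

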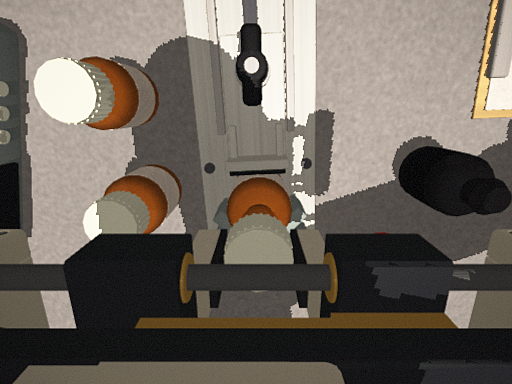

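The cap sits squarely above the neck: scene zoom (400,265) over (401,325), and in the wrist view the cap at (258,241) over the bottle at (259,200). Knob and jaw are unchanged. Pressing in small steps with force readout.

Run:
```python
from h import *
t=np.array([511.0,6.6])+np.array([-0.42,-0.23])
f0=np.array(bot.read_state()["contact_force"])
def st(tag):
    s=bot.read_state(); f=np.array(s["contact_force"])-f0
    print(tag,round(s["t"],2),"tcp",np.round(s["tcp_pos"],2),"F",np.round(f,1),"M",np.round(s["moment"],2),"w %.2f"%s["width"],flush=True); return s,f
bot.line_to([*t,101],60); st("101")
for z in np.arange(99.5,78,-0.75):
    bot.line_to([*t,z],15); s,f=st("%.2f"%z)
    if s["tcp_pos"][2]<90.3 and f[2]>14: break
    if f[2]>26: print("stop: high force"); break
    if np.hypot(f[0],f[1])>15: print("stop: lateral"); break
```

```text
101 23.91 tcp [510.47   6.27 100.65] F [ 1.  -0.2 -0.5] M [ 0.06 -0.05 -0.02] w 36.74
99.50 24.16 tcp [510.65   6.39  99.64] F [ 0.5 -0.  -0.9] M [ 0.06 -0.05  0.02] w 37.27
98.75 24.41 tcp [510.58   6.36  98.83] F [ 0.7 -0.5 -0.1] M [ 0.08 -0.03 -0.03] w 37.05
98.00 24.66 tcp [510.53   6.33  97.96] F [ 0.3 -0.  -0.2] M [ 0.09 -0.01 -0.01] w 37.39
97.25 24.91 tcp [510.58   6.34  97.21] F [ 1.   0.6 -0. ] M [-0.04 -0.11  0.  ] w 37.10
96.50 25.16 tcp [510.65   6.37  96.5 ] F [ 1.2 -0.8  0.3] M [-0.05 -0.23  0.08] w 37.04
95.75 25.41 tcp [510.73   6.38  95.79] F [ 1.7 -0.7  0.5] M [-0.17 -0.35 -0.04] w 36.86
95.00 25.66 tcp [510.75   6.37  95.05] F [ 2.2 -0.9  1.2] M [-0.28 -0.56  0.02] w 36.94
94.25 25.91 tcp [510.73   6.4   94.3 ] F [ 2.5 -1.7  0.2] M [-0.35 -0.6   0.02] w 36.54
93.50 26.16 tcp [510.79   6.43  93.64] F [ 2.4 -1.8  3.5] M [-0.29 -0.63 -0.02] w 37.35
92.75 26.41 tcp [510.45   6.41  92.51] F [ 2.1 -1.2  0.2] M [-0.22 -0.74 -0.01] w 37.13
92.00 26.66 tcp [509.79   6.24  91.24] F [ 3.1 -0.8 -4.1] M [-0.34 -0.7  -0.03] w 37.03
91.25 26.91 tcp [510.02   6.3   90.71] F [ 1.6 -0.4 -5.7] M [-0.05 -0.52  0.01] w 36.99
90.50 27.16 tcp [510.45   6.38  90.4 ] F [ 0.6 -0.5 -3.7] M [ 0.05 -0.41 -0.  ] w 36.99
89.75 27.41 tcp [510.67   6.35  89.92] F [ 0.8 -0.  -2.4] M [-0.09 -0.16  0.02] w 37.27
89.00 27.66 tcp [510.83   6.4   89.25] F [ 1.7 -1.   0.6] M [-0.09 -0.16 -0.03] w 37.01
88.25 27.91 tcp [511.02   6.32  89.15] F [-1.2 -1.4  8.1] M [-0.19  0.61  0.01] w 37.32
87.50 28.16 tcp [511.1    6.31  89.07] F [-3.7 -0.8 14.8] M [-0.05  1.67 -0.  ] w 36.87
```

The resistance built up, then dropped at TCP z ≈ 92.5 (the click), and the cap landed at z = 89.1, where 89.2 was predicted for home. I'll add a little more push for margin, let it settle and verify with pictures.

Run:
```python
from h import *
s=bot.read_state()
bot.line_to([510.58,6.37,86.8],15); bot.pause(0.4)
for i in range(2):
    s=bot.read_state(); print(round(s["t"],2),np.round(s["tcp_pos"],2),np.round(s["contact_force"],1),np.round(s["moment"],2),"w %.2f"%s["width"],np.round(s["qvel"],3)); 
    if i==0: bot.pause(0.3)
im=bot.camera("scene"); im2=bot.camera("wrist")
cv2.imwrite("pics/w11.png",im2[:,:,::-1])
u,v=259,191
cv2.imwrite("pics/s11z.png",cv2.resize(im[v-60:v+60,u-80:u+80,::-1],None,fx=5,fy=5,interpolation=cv2.INTER_CUBIC))
```

```text
28.81 [511.2    6.31  89.  ] [-6.6  0.2 20.9] [ 0.1   2.55 -0.03] w 37.43 [ 0.001 -0.001  0.     0.001  0.001 -0.001]
29.11 [511.2   6.3  89. ] [-7.5 -0.6 20.5] [0.11 2.48 0.02] w 36.87 [ 0.001 -0.001  0.     0.    -0.001 -0.   ]
```

View pics/s11z.png

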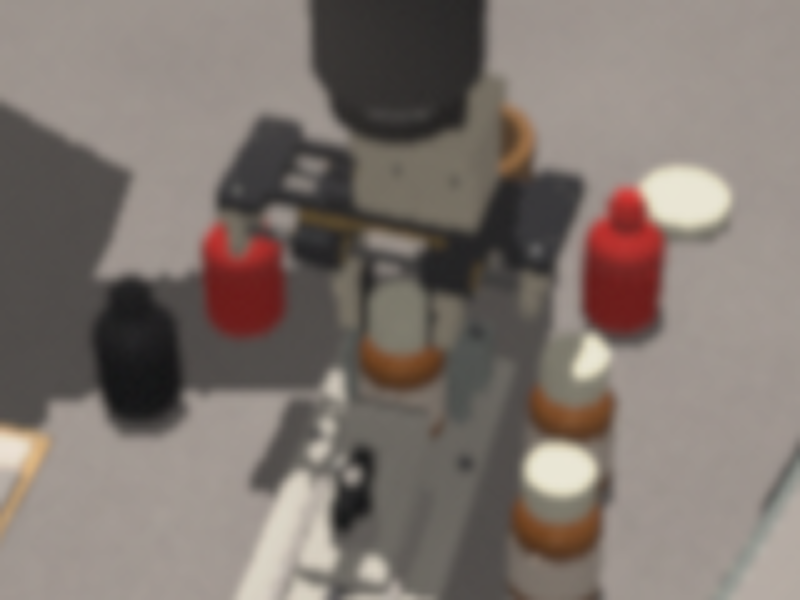

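View pics/w11.png

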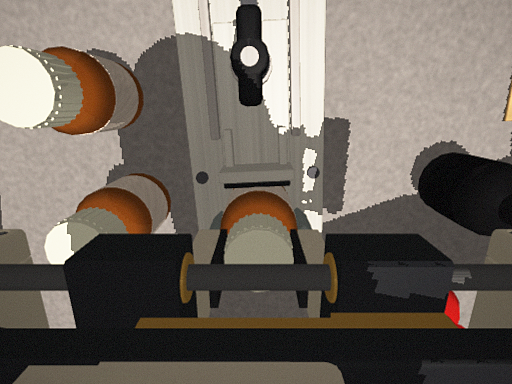

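The cap is seated as on the finished bottles, with its skirt against the shoulder at scene zoom (400,330). The wing is along the slide at (250,55), and the jaw bar at (257,184) is against the bottle. The push is steady at 20.5 N and nothing is moving, so I'm handing in.

Run:
```python
from h import *
bot.close_job()
s=bot.read_state(); print(round(s["t"],2),np.round(s["tcp_pos"],2),np.round(s["contact_force"],1),"w %.2f"%s["width"])
```

```text
the job is handed in; nothing more can be done
the job is handed in; nothing more can be done
```

I did the job in the order asked and handed it in at about 29 s of the 58 s. The arm is still gripping the cap and pressing it down. No verdict was reported.

- **Jaw:** I gripped the wing knob by its hub and pushed the jaw about 32 mm along the fixture. It stopped hard at y = -31.4 mm (about -31 expected), with the push rising to 17 N. The rim then measured within about 0.5 mm of the V seat.
- **Knob:** I turned it clockwise, still pushing, until the torque jumped and levelled off at about 0.36 N m, where the pads slipped slightly. That is its end stop; the wrist picture gave the wing angle as 1.61 rad.
- **Cap:** I gripped it at 37 mm width. Resistance built up and dropped near TCP z = 92.5 mm (the click), and the cap landed firmly at 89.1 mm, where 89.2 was predicted for home. At hand-in the push was steady at about 20.5 N downwards and the arm was still.

**Checks that disagreed or failed:**
- **Camera offsets:** the top and wrist views differed by up to about 4 mm on the knob. I corrected the wrist view using the gripped knob before measuring the cap and rim.
- **Rim in the top view:** with the arm partly in the way, its rim reading was about 2 mm off to the side. I used the wrist view there.
- **Snap force:** only about 3.5 N showed at the sampled points during the snap, less than the 10 N described.
- **Sideways push:** about 7 N remained in the final press, with no movement seen.
- **After hand-in:** the state could no longer be read, so the last second is unchecked.

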